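# Tilt a long parcel out of a half-open carton

## Task

Unpack the half-open carton: first lift the small green box out and stand it upright on the bench about midway between the red tape roll and the amber jar, in line with them, and let go of it. Then take the long white parcel, which is longer than the gap between the taped-down end flaps, and tilt it out through that gap without forcing the carton. Finish while still holding it in the gripper, level and still, over the carton's opening with a hand's width (about 10 cm) of air between it and the flaps; leave everything else on the bench where it is.

Things in the scene. Friction and masses are not known exactly. Their poses are not given: they have to be found in the camera images.
- carton: Brown carton fixed to the bench, outside 362 (its x) x 228 (y) x 95 mm high, inside 350 x 206 mm, floor 6 mm above the bench; origin: centre of its underside, z up, x roughly away from the robot. Each x end is covered by a rigid taped-down flap, (underside 90, top 95 mm above the bench); between the flaps, x = -95 to +95 mm, it is open over the full width and the long walls are cut down to 65 mm.
- carton_mouth (a point): Centre of the carton's rectangular opening (190 x 206 mm), level with the top of the flaps, 95 mm above the bench; axes as the carton's.
- long_center (a point): Centre of the long white parcel: rigid, 250 mm long (its x), 36 x 36 mm across, about 0.15 kg, balanced at its centre, blue band at its -x end, orange at +x. Starts flat on the carton's floor, roughly along the carton's x, in the left or right half of its width, both ends under the flaps. Flat, it does not pass the opening, even turned cornerwise.
- long_blue (a point): Middle of the blue (-x) end face of the long parcel, 125 mm from its centre. Once the parcel is slid lengthwise until one end is free of its flap, that end can be raised (some 25 degrees is enough) and the other end drawn out from under its flap.
- long_orange (a point): Middle of the orange (+x) end face of the long parcel, 125 mm from its centre.
- smallbox_center (a point): Centre of the small green box with a white band: 56 x 56 mm, 80 mm tall, rigid, about 0.2 kg; z is its upright axis. Starts standing on the carton's floor under the opening, in the half of the width that the long parcel leaves free, roughly parallel to the carton; most finger room is on its two sides along the carton's x.
- tape: Red roll of packing tape lying flat on the bench, 100 mm outside diameter, 48 mm high; origin at the centre of its underside. Its x axis points to the amber jar.
- jar: Amber jar with a white cap, 66 mm diameter, 75 mm high, standing on the bench 220 to 260 mm from the tape roll (centre to centre), farther from the robot; origin at the centre of its underside.
- cup: White cup, 80 mm wide and 100 mm high, standing on the right of the bench; origin at the centre of its underside. Leave alone.
- bottle: Clear bottle with a green cap, 56 mm diameter, 150 mm high, on the right of the bench; origin at the centre of its underside. Leave alone.
- parcel: Loose brown parcel 120 x 90 x 60 mm high on the right of the bench; origin at the centre of its underside. Leave alone.
Mind the look-alikes: they are no part of the job. Leave any brown look-alike of the part that bears smallbox_center alone.

How it is judged (in metres and radians):
On the way, in this order (a step that is already met when the one before it is completed fails the run):
1. the small green box stands upright on the bench midway between tape roll and jar, in line with them, released (horizontal distance between smallbox_center and tape between 0.085 and 0.15 m and horizontal distance between smallbox_center and jar between 0.085 and 0.15 m and y of smallbox_center in the frame of tape between -0.025 and 0.025 m and height (world z) of smallbox_center between 0.035 and 0.045 m and angle between smallbox_center's own z axis and vertical below 0.15 rad and linear speed of smallbox below 0.03 m/s and contact force between the fingers and smallbox below 0.1 N), for 0.2 s.
2. the long parcel, held by the fingers, passes the opening tilted: one end above the flaps, the other still below them (((height (world z) of long_blue above 0.12 m and height (world z) of long_orange below 0.088 m) or (height (world z) of long_orange above 0.12 m and height (world z) of long_blue below 0.088 m)) and horizontal distance between long_center and carton_mouth below 0.12 m and contact force between the fingers and long above 0.5 N), for 0.1 s.
At the end, for the whole second after the job is handed in: Long parcel gripped, still, level within 0.2 rad, clear of the carton: centre 170 mm and ends 160 mm or more above the bench, centre within 100 mm of the opening's in plan. Green box upright on the bench, released, within 25 mm of the tape-jar line, 85 to 150 mm from each centre (all of step 1 and height (world z) of long_center above 0.17 m and height (world z) of each of long_blue, long_orange above 0.16 m and angle between long_center's own x axis and vertical between 1.37 and 1.77 rad and horizontal distance between long_center and carton_mouth below 0.1 m and linear speed of long below 0.03 m/s and contact force between the fingers and long above 0.5 N and contact force between long and carton below 0.1 N); the arm keeps its last pose, push and grip.
It fails at once if the tape roll, jar, cup, bottle or loose parcel is moved by more than 20 mm (distance of any of tape, jar, cup, bottle, parcel from where it was at the start of the episode above 0.02 m).
It fails at once if the long parcel, once lifted off the carton floor, is forced against the carton with more than 40 N (height (world z) of long_center above 0.032 m and contact force between long and carton above 40 N).
It also fails if it takes over 58 s, if anything falls off the work surface, if the arm or the gripper's body presses on something with over 40 N, if the wrist force passes 120 N, or if a joint passes its speed limit or range.

## Robot

A 6-joint arm with a two-finger parallel gripper is mounted at the origin on the work surface. World frame = base frame: x ahead of the robot, y to its left, z up, the work surface at z = 0. Lengths are in mm, angles in degrees, forces in N, time in s.
With the tool pointing down it reaches from about 350 to 850 mm from the base axis. Payload 8.1 kg.
Tool frame: the origin (TCP) lies midway between the tips of the shut fingers; the grasp point (between the pads) lies 19 mm behind it; z points along the fingers, y is the direction in which the jaws open and shut (so a half turn about z gives the same grasp; the last joint's range is limited). The gripper opens to 85 mm and grips with 20 to 120 N. Pads are 22 mm wide; open, the fingers measure 114 mm over their backs; the gripper's body (76 mm by 85 mm) begins 54 mm behind the grasp point. The pads swing forward as they close: fully open they stand 13 mm farther back than shut.
Start: joints at [68.159, 7.471, 85.268, -0, 87.261, -4.893], TCP at [174.881, 573.953, 231.292] pointing down, gripper open.
Joint ranges: [-169.43, 169.43], [-51.17, 129.36], [1.28, 143.12], [-76.62, 256.62], [0, 156.53], [-152.29, 152.29]. Speed limits (degrees/s): [136.94, 136.94, 159.86, 180, 180, 180].

## Interface

Orientations are given as [roll, pitch, yaw] about the fixed x, y, z axes, in that order (R = Rz(yaw) Ry(pitch) Rx(roll)).
In Python, from bench import telemetry, snapshot, camera_params, job gives the robot as it stands. The module is installed in compiled form; this text tells all that it offers.
- The arm moves only by the shell command python3 -m jog 'ROWS' [FORCE]. ROWS is JSON, a list that holds one entry, the list of rows, each a list of 7 numbers: the shift along the tool's x, y, z in units of 50 mm (1.0 is 50 mm), then the turn, a rotation vector about the tool's x, y, z in units of 2 pi rad (1.0 is 2 pi rad), then the opening, from 0 (shut) to 1 (fully open). In form: [[[dx, dy, dz, rx, ry, rz, claw], ...]]. A call has 1 to 12 rows; each row shifts and turns the commanded pose from where the row before left it, along the tool's axes as they then stand; what a row does not reach is not made up. A row lasts 1/8 s, in which the tool goes at most 62.5 mm and 10.7 degrees, less where a joint would pass 70% of its speed; a pose out of reach is approached as far as the arm can. A call with a number of a shift or a turn outside -1 to 1 is refused whole. A call with a gripper value outside its range is refused whole. The fingers move at their own pace and stop on an object; FORCE is the grip in N (left out, the last holds). Time passes only in rows, so rows that do not move let the fingers close. It gives the time, the measured TCP pose, the force and the opening at its end, in the units of the state.
- telemetry.sense(): the state, without advancing time (a new reading comes with each control period).
- snapshot(name): name is "scene" or "top"; returns (picture, depth): 384x512x3 uint8, red, green, blue; 384x512 float32, mm along the optical axis (not along the pixel's ray), 0 where there is no reading.
- camera_params(name): a dict with "K" (3x3 intrinsics, pixels), "D" ([k1, k2, p1, p2, k3] as OpenCV has them; the pictures are not rectified), "extrinsics" (4x4, takes a point from camera to world coordinates). Camera axes: x right, y down, z forward; pixel columns grow to the right and rows downward; lengths in mm; the calibration is good to about 2 mm. A picture is of the moment at which its call begins. camera_params takes no time and is no camera call.
- job.hand_in(): hands the job in, once; it reports no verdict.
The state is a dict: "time": time; "joint_pos": joint angles; "qd": joint speeds; "joint_efforts": joint torques, N m; "tool_pos": TCP position; "tcp_rot": TCP orientation; "ft_force": force on the tool from outside, world axes, zero at the start; "wrist_torque": the same for the moment, N m; "finger_gap": finger opening in mm.
Only numpy, scipy, OpenCV 4.12 (cv2) and the standard library are available. Lean on these libraries where they do the work, as an engineer would, in place of code of your own. Each camera call takes 0.05 s, during which the arm holds its last target. There are 200 camera calls.

## Working session

There is one attempt and no reset: what is moved stays moved. The work goes in short steps, Python scripts to look and compute and a shell command to move; the robot and the scene stay as the last step left them, time stands still between calls to the robot, and variables do not carry over. Pictures are saved under pics/ and viewed, about 8 in all and at most 12, crops included, and the job is handed in when it is done.

```bash
mkdir -p pics
cat > h.py <<'E'
import numpy as np, cv2
from bench import telemetry, snapshot, camera_params, job
from scipy.spatial.transform import Rotation as R
def snap(n,tag):
    p,d=snapshot(n); np.savez(f'pics/{tag}.npz',p=p,d=d); cv2.imwrite(f'pics/{tag}.png',p[:,:,::-1]); return p,d
def cloud(n,d):
    c=camera_params(n); K=np.array(c['K'],float); D=np.array(c['D'],float); T=np.array(c['extrinsics'],float)
    v,u=np.mgrid[0:d.shape[0],0:d.shape[1]]
    q=cv2.undistortPoints(np.stack([u,v],-1).reshape(-1,1,2).astype(np.float64),K,D).reshape(d.shape+(2,))
    P=np.dstack([q[...,0]*d,q[...,1]*d,d])@T[:3,:3].T+T[:3,3]
    P[d==0]=np.nan
    return P
E
python3 - <<'E'
from h import *
s=telemetry.sense(); print({k:np.round(v,2).tolist() for k,v in s.items()})
for n in ('top','scene'):
    p,d=snap(n,n+'0'); c=camera_params(n); print(n,np.round(c['extrinsics'],2).tolist(),np.round(c['K'],1).tolist())
a=np.hstack([cv2.imread('pics/top0.png')]); cv2.imwrite('pics/top0b.png',cv2.resize(a,(800,600),interpolation=cv2.INTER_CUBIC))
E
```

```text
{'time': 0.0, 'joint_pos': [68.16, 7.51, 85.33, 0.0, 87.26, -4.89], 'qd': [0.04, -0.01, 0.1, -0.02, 0.11, 0.06], 'joint_efforts': [-0.0, -56.94, -50.06, 0.0, 0.01, -0.0], 'tool_pos': [174.65, 573.45, 230.25], 'tcp_rot': [-179.9, -0.01, 163.05], 'ft_force': [-0.17, -0.46, 0.31], 'wrist_torque': [-0.04, -0.0, 0.02], 'finger_gap': 85.21}
top [[-0.03, -1.0, 0.06, 463.98], [-1.0, 0.03, 0.0, -56.85], [-0.0, -0.06, -1.0, 1477.96], [0.0, 0.0, 0.0, 1.0]] [[475.1, 0.0, 255.7], [0.0, 475.1, 198.6], [0.0, 0.0, 1.0]]
scene [[-0.1, 0.85, -0.52, 1108.13], [1.0, 0.08, -0.06, 3.18], [-0.01, -0.53, -0.85, 1028.67], [0.0, 0.0, 0.0, 1.0]] [[362.3, 0.0, 251.7], [0.0, 362.3, 197.1], [0.0, 0.0, 1.0]]
```

View pics/top0b.png

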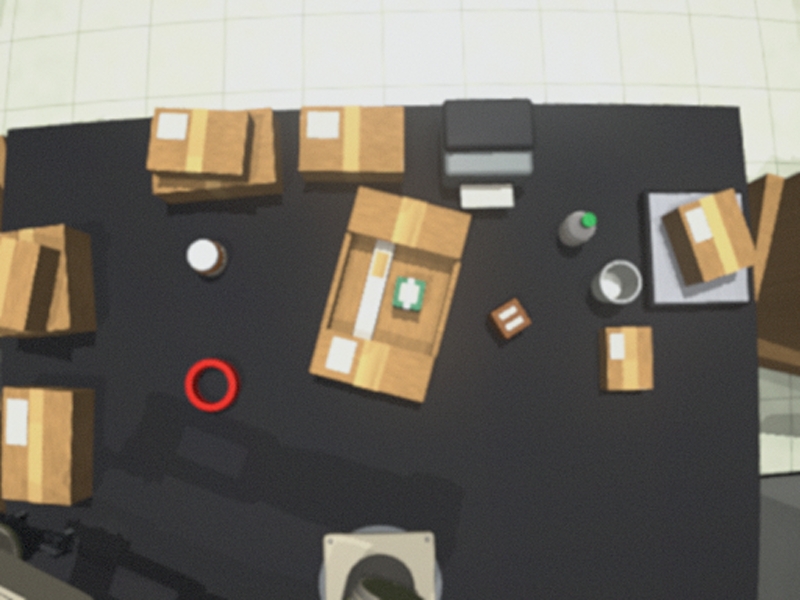

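View pics/scene0.png

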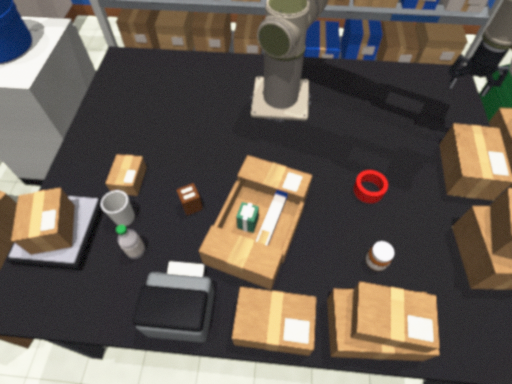

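The top view (800x600) shows the carton at about (390,295), with the green box inside it at (408,293) and the long white parcel at (374,290), orange band toward the far end. The tape is at (211,385) and the jar at (207,257). There are two candidates for the small box: the green one with a white band inside the carton at (408,293), and a brown one on the bench at (510,319). The green one fits the description, and a crop will confirm it.

Run:
```python
from h import *
z=np.load('pics/top0.npz'); p=z['p'].astype(int); P=cloud('top',z['d'])
hsv=cv2.cvtColor(z['p'],cv2.COLOR_RGB2HSV).astype(int); H,S,V=hsv[...,0],hsv[...,1],hsv[...,2]
v,u=np.mgrid[0:384,0:512]
def box(x0,x1,y0,y1): return (u>x0/1.5625)&(u<x1/1.5625)&(v>y0/1.5625)&(v<y1/1.5625)
Z=P[...,2]
def rep(n,m):
    pts=P[m]; pts=pts[~np.isnan(pts[:,0])]
    r=cv2.minAreaRect(pts[:,:2].astype(np.float32)); print(n,len(pts),'med',np.round(np.median(pts,0),1),'rect',np.round(r[0],1),np.round(r[1],1),round(r[2],1))
rep('tape',box(170,250,345,425)&(Z>35)&(Z<60)&(S>150))
rep('jar',box(170,240,225,290)&(Z>66)&(Z<90))
rep('green',box(385,435,265,320)&(Z>76)&(Z<100))
rep('long',box(340,400,225,350)&(Z>32)&(Z<52)&~((H>10)&(H<20)&(S>110)))
rep('long all',box(340,400,235,345)&(Z>34)&(Z<52))
rep('flaps',box(300,480,180,410)&(Z>88)&(Z<105))
rep('cup',box(585,645,255,310)&(Z>85))
rep('brown',box(480,540,290,345)&(Z>50))
a=z['p'][115:265,190:350,::-1]; cv2.imwrite('pics/c1.png',cv2.resize(a,(640,600),interpolation=cv2.INTER_CUBIC))
for (x,y) in [(374,290),(380,265),(365,320),(358,200),(468,215),(422,400),(312,372)]:
    print(x,y,np.round(P[int(y/1.5625),int(x/1.5625)],1))
```

```text
tape 390 med [409.4 319.   48.2] rect [411.5 318.7] [97.6 98.1] 27.7
jar 293 med [661.7 322.4  75.3] rect [662.6 322.5] [56.9 55.8] 88.9
green 364 med [577.4 -71.7  86.8] rect [577.6 -71.8] [55.7 56.1] 77.8
long 758 med [587.5  -4.3  42.9] rect [586.7 -20.6] [ 68.7 195.9] 74.2
long all 788 med [592.1  -4.3  42.9] rect [591.3   5.6] [105.6 197.5] 89.9
flaps 4510 med [562.8 -41.   95.9] rect [578.6 -37.6] [219.1 366.9] 73.8
cup 180 med [ 590.1 -482.6   98.8] rect [ 587.2 -473.6] [75.  77.4] 43.5
brown 389 med [ 525.  -262.8   80.7] rect [ 525.4 -264.2] [56.7 57.6] 30.7
374 290 [589.4  -5.5  41.3]
380 265 [637.6 -18.9  43.8]
365 320 [531.8  13.8  47.7]
358 200 [755.9  18.6  88.7]
468 215 [ 721.8 -187.4   97.6]
422 400 [375.3 -92.4  89.4]
312 372 [433.  112.9  96.3]
```

View pics/c1.png

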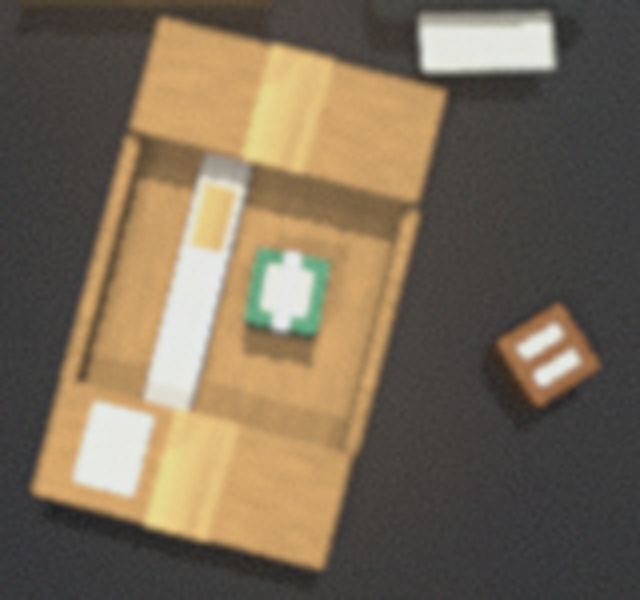

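The crop confirms the green box with a white band at crop (287,292) inside the carton; the brown look-alike at (547,355) stays alone. Next I'll plan the approach.

```bash
cat >> h.py <<'E'
def pose():
    s=telemetry.sense(); return np.array(s['tool_pos'],float),R.from_euler('xyz',s['tcp_rot'],degrees=True)
def down(yaw): return R.from_euler('xyz',[180,0,yaw],degrees=True)
def plan(way,claw,p=None,r=None):
    """way: list of (pos, Rot, nrows); prints rows"""
    if p is None: p,r=pose()
    out=[]
    for tp,tr,n in way:
        for k in range(n,0,-1):
            f=1/k
            d=r.inv().apply((np.array(tp)-p)*f)/50
            w=(r.inv()*tr).as_rotvec()*f/(2*np.pi)
            d=np.round(d,2); w=np.round(w,4)
            assert abs(d).max()<=1 and np.linalg.norm(w)<.0297,(d,w)
            out.append(d.tolist()+w.tolist()+[claw])
            p=p+r.apply(d*50); r=r*R.from_rotvec(w*2*np.pi)
    print(str([[[(int(x) if x==int(x) else x) for x in o] for o in out]]).replace(' ',''))
    print(len(out),np.round(p,1),np.round(r.as_euler('xyz',degrees=True),1))
    return p,r
E
python3 - <<'E'
from h import *
t=[577.5,-71.8,200]
plan([(t,down(78),18)],1)
# scene: blue pixels, carton frame
z=np.load('pics/scene0.npz'); P=cloud('scene',z['d'])
hsv=cv2.cvtColor(z['p'],cv2.COLOR_RGB2HSV).astype(int);v,u=np.mgrid[0:384,0:512]
m=(hsv[...,0]>100)&(hsv[...,0]<130)&(hsv[...,1]>70)&(u>230)&(u<320)&(v>170)&(v<260)
a=np.radians(-16.2); ex=np.array([np.cos(a),np.sin(a)]); ey=np.array([-ex[1],ex[0]]); c=np.array([578.6,-37.6])
def car(q): return np.c_[(q[:,:2]-c)@ex,(q[:,:2]-c)@ey,q[:,2]]
q=car(P[m]); print('blue',m.sum(),np.round(np.nanmin(q,0)),np.round(np.nanmedian(q,0)),np.round(np.nanmax(q,0)))
z=np.load('pics/top0.npz'); P=cloud('top',z['d']); hsv=cv2.cvtColor(z['p'],cv2.COLOR_RGB2HSV).astype(int)
q=car(P.reshape(-1,3)); s=hsv.reshape(-1,3)
m=(abs(q[:,0])<85)&(q[:,1]>10)&(q[:,1]<80)&(q[:,2]>33)&(q[:,2]<52)
r=cv2.minAreaRect(q[m][:,:2].astype(np.float32)); print('long carton frame',np.round(r[0],1),np.round(r[1],1),r[2],np.round(np.median(q[m],0),1))
for lo in range(-80,80,40):
    k=m&(q[:,0]>lo)&(q[:,0]<lo+40); print(lo,np.round(np.median(q[k][:,1]),1), np.round(np.percentile(q[k][:,1],[3,97]),1))
k=m&(s[:,1]>90); print('orange x',np.round(np.percentile(q[k][:,0],[5,95]),1))
for nm,g in (('fl far',(q[:,0]>60)&(q[:,0]<190)),('fl near',(q[:,0]<-60)&(q[:,0]>-190))):
    k=g&(abs(q[:,1])<70)&(q[:,2]>90)&(q[:,2]<101); print(nm,np.round(np.percentile(q[k][:,0],[1,99])))
E
```

```text
[[[-0.64,-0.56,0.03,0,0,0.0131,1],[-0.68,-0.5,0.03,0,0,0.0131,1],[-0.72,-0.44,0.04,0,0,0.0131,1],[-0.75,-0.38,0.03,0,0,0.0131,1],[-0.78,-0.32,0.04,0,0,0.0131,1],[-0.81,-0.25,0.03,0,0,0.0131,1],[-0.82,-0.19,0.04,0,0,0.0131,1],[-0.84,-0.12,0.03,0,0,0.0131,1],[-0.84,-0.05,0.04,0,0,0.0131,1],[-0.85,0.02,0.03,0,0,0.0132,1],[-0.84,0.09,0.04,0,0,0.0131,1],[-0.83,0.16,0.03,0,0,0.0132,1],[-0.81,0.23,0.04,0,0,0.0131,1],[-0.79,0.29,0.03,0,0,0.0132,1],[-0.77,0.36,0.04,0,0.0001,0.0131,1],[-0.74,0.42,0.03,0,0.0001,0.0132,1],[-0.7,0.48,0.03,-0.0001,0,0.0131,1],[-0.65,0.53,0.04,0,0.0001,0.0132,1]]]
18 [577.5 -71.8 200. ] [-180.   -0.   78.]
blue 41 [-125.   17.   35.] [-116.   36.   41.] [-110.   52.   44.]
long carton frame [ 0.2 34.9] [169.9  36.2] 0.546768307685852 [-0.9 34.7 43. ]
-80 34.2 [17.  51.2]
-40 34.6 [17.6 51.8]
0 34.8 [18.  51.8]
40 35.7 [18.7 52.1]
orange x [32.2 71.1]
fl far [ 95. 181.]
fl near [-182.  -97.]
```

```bash
python3 -m jog '[[[-0.64,-0.56,0.03,0,0,0.0131,1],[-0.68,-0.5,0.03,0,0,0.0131,1],[-0.72,-0.44,0.04,0,0,0.0131,1],[-0.75,-0.38,0.03,0,0,0.0131,1],[-0.78,-0.32,0.04,0,0,0.0131,1],[-0.81,-0.25,0.03,0,0,0.0131,1],[-0.82,-0.19,0.04,0,0,0.0131,1],[-0.84,-0.12,0.03,0,0,0.0131,1],[-0.84,-0.05,0.04,0,0,0.0131,1]]]' 60 && python3 -m jog '[[[-0.85,0.02,0.03,0,0,0.0132,1],[-0.84,0.09,0.04,0,0,0.0131,1],[-0.83,0.16,0.03,0,0,0.0132,1],[-0.81,0.23,0.04,0,0,0.0131,1],[-0.79,0.29,0.03,0,0,0.0132,1],[-0.77,0.36,0.04,0,0,0.0131,1],[-0.74,0.42,0.03,0,0,0.0132,1],[-0.7,0.48,0.03,0,0,0.0131,1],[-0.65,0.53,0.04,0,0,0.0132,1],[0,0,0,0,0,0,1],[0,0,0,0,0,0,1]]]'
```

```text
time: 1.23
tool_pos: [376.6, 250.2, 215.5]
tcp_rot: [-180.0, -0.0, 120.5]
ft_force: [1.7, 0.4, -0.8]
finger_gap: 85.1
time: 2.6
tool_pos: [577.1, -71.1, 199.6]
tcp_rot: [-179.9, -0.0, 78.0]
ft_force: [-0.7, 1.6, 0.3]
finger_gap: 85.4
```

Run:
```python
from h import *
a=plan([([577.5,-71.8,36],down(78),6)],1)
```

```text
[[[0,0,0.55,0,0,0,1],[0,0,0.54,0,0,0,1],[0,0,0.55,-0.0001,0,0,1],[0,0,0.54,0,0,0,1],[-0.01,0.01,0.55,-0.0001,0,0,1],[0,0,0.54,0,-0.0001,0,1]]]
6 [577.3 -71.6  36.1] [-180.    0.   78.]
```

```bash
python3 -m jog '[[[0,0,0.7,0,0,0,1],[0,0,0.7,0,0,0,1],[0,0,0.7,0,0,0,1],[0,0,0.6,0,0,0,1],[0,0,0.4,0,0,0,1],[0,0,0.2,0,0,0,1],[0,0,0,0,0,0,1],[0,0,0,0,0,0,1]]]' && python3 -m jog '[[[0,0,0,0,0,0,0.3],[0,0,0,0,0,0,0.3],[0,0,0,0,0,0,0.3],[0,0,0,0,0,0,0.3],[0,0,0,0,0,0,0.3],[0,0,0,0,0,0,0.3],[0,0,0,0,0,0,0.3],[0,0,0,0,0,0,0.3]]]' 50
```

```text
time: 3.6
tool_pos: [578.7, -71.5, 36.7]
tcp_rot: [179.9, 0.0, 78.0]
ft_force: [-0.1, -0.4, -0.4]
finger_gap: 85.6
time: 4.6
tool_pos: [578.5, -71.6, 36.3]
tcp_rot: [179.9, 0.0, 78.0]
ft_force: [-0.0, -0.8, 6.3]
finger_gap: 55.5
```

Run:
```python
from h import *
p,r=pose()
p,r=plan([([578.5,-71.6,175],r,4)],0.3,p,r)
p,r=plan([([537,320.6,150],down(90),11)],0.3,p,r)
plan([([537,320.6,31.5],down(90),6)],0.3,p,r)
```

```text
[[[0,0,-0.69,0,0,0,0.3],[0,0,-0.69,0,0,0,0.3],[0,0,-0.7,0,0,0,0.3],[0,0.01,-0.69,0,0,0,0.3]]]
4 [578.7 -71.6 174.8] [179.9   0.   78. ]
[[[0.68,-0.22,0.04,0,0,-0.003,0.3],[0.69,-0.21,0.05,0,0,-0.003,0.3],[0.69,-0.2,0.04,0,0,-0.003,0.3],[0.69,-0.18,0.05,0,0,-0.003,0.3],[0.7,-0.17,0.04,0,0,-0.0031,0.3],[0.7,-0.16,0.05,0,0,-0.003,0.3],[0.7,-0.14,0.04,0.0001,0,-0.0031,0.3],[0.71,-0.13,0.05,0,0,-0.003,0.3],[0.71,-0.12,0.04,0.0001,0,-0.0031,0.3],[0.71,-0.1,0.05,0,0,-0.003,0.3],[0.7,-0.1,0.04,0.0001,0,-0.0031,0.3]]]
11 [536.8 320.4 150.1] [-180.    0.   90.]
[[[0,0,0.4,0,0,0,0.3],[0,0,0.39,0,0,0,0.3],[0,0,0.4,0,0,0,0.3],[0,0,0.39,0,0,0,0.3],[0,0,0.4,0,0,0,0.3],[0,0,0.39,0,0,0,0.3]]]
6 [536.8 320.4  31.6] [-180.    0.   90.]
```

```bash
python3 -m jog '[[[0,0,-0.4,0,0,0,0.3],[0,0,-0.75,0,0,0,0.3],[0,0,-0.8,0,0,0,0.3],[0,0,-0.8,0,0,0,0.3]]]' && python3 -m jog '[[[0.68,-0.22,0.04,0,0,-0.003,0.3],[0.69,-0.21,0.05,0,0,-0.003,0.3],[0.69,-0.2,0.04,0,0,-0.003,0.3],[0.69,-0.18,0.05,0,0,-0.003,0.3],[0.7,-0.17,0.04,0,0,-0.003,0.3],[0.7,-0.16,0.05,0,0,-0.003,0.3],[0.7,-0.14,0.04,0,0,-0.003,0.3],[0.71,-0.13,0.05,0,0,-0.003,0.3],[0.71,-0.12,0.04,0,0,-0.003,0.3],[0.71,-0.1,0.05,0,0,-0.003,0.3],[0.7,-0.1,0.04,0,0,-0.003,0.3],[0,0,0,0,0,0,0.3]]]' && python3 -m jog '[[[0,0,0.5,0,0,0,0.3],[0,0,0.6,0,0,0,0.3],[0,0,0.5,0,0,0,0.3],[0,0,0.35,0,0,0,0.3],[0,0,0.2,0,0,0,0.3],[0,0,0.1,0,0,0,0.3],[0,0,0,0,0,0,0.3],[0,0,0,0,0,0,0.3]]]'
```

```text
time: 5.1
tool_pos: [577.3, -71.3, 174.9]
tcp_rot: [-180.0, -0.0, 78.0]
ft_force: [1.4, -0.1, -2.6]
finger_gap: 55.7
time: 6.6
tool_pos: [534.9, 322.9, 148.8]
tcp_rot: [-180.0, -0.0, 90.0]
ft_force: [0.0, -0.8, -0.7]
finger_gap: 55.6
time: 7.6
tool_pos: [536.6, 321.0, 36.8]
tcp_rot: [179.9, -0.0, 89.9]
ft_force: [1.4, -0.0, -1.3]
finger_gap: 55.3
```

```bash
python3 -m jog '[[[0,0,0.06,0,0,0,0.3],[0,0,0.05,0,0,0,0.3],[0,0,0,0,0,0,0.3],[0,0,0,0,0,0,0.3]]]' && python3 -m jog '[[[0,0,0,0,0,0,0.9],[0,0,0,0,0,0,0.9],[0,0,0,0,0,0,0.9],[0,0,0,0,0,0,0.9],[0,0,-0.3,0,0,0,0.9],[0,0,-0.6,0,0,0,0.9],[0,0,-0.9,0,0,0,0.9],[0,0,-0.9,0,0,0,0.9],[0,0,-0.8,0,0,0,0.9]]]'
python3 - <<'E'
from h import *
# target: above long parcel, carton frame grasp point x=-20
a=np.radians(-16.2); ex=np.array([np.cos(a),np.sin(a)]); ey=np.array([-ex[1],ex[0]]); c=np.array([578.6,-37.6])
g=c-25*ex+34.7*ey; print(g)
p,r=plan([([*g,190],down(164.3),12)],0.75)
E
```

```text
time: 8.1
tool_pos: [536.0, 320.7, 30.3]
tcp_rot: [180.0, -0.0, 89.9]
ft_force: [0.3, -0.1, -0.9]
finger_gap: 55.6
time: 9.22
tool_pos: [536.3, 320.9, 208.7]
tcp_rot: [179.9, -0.1, 89.9]
ft_force: [0.4, -0.2, -0.6]
finger_gap: 76.7
[564.27364924   2.69696854]
[[[-0.53,0.05,0.03,0,0,-0.0172,0.75],[-0.53,-0.01,0.03,0,0,-0.0172,0.75],[-0.53,-0.07,0.03,0,0,-0.0172,0.75],[-0.52,-0.12,0.03,0,0,-0.0172,0.75],[-0.5,-0.18,0.03,0,0,-0.0172,0.75],[-0.48,-0.23,0.03,0,0,-0.0173,0.75],[-0.45,-0.28,0.03,0.0001,0,-0.0172,0.75],[-0.42,-0.33,0.03,0,0,-0.0173,0.75],[-0.38,-0.37,0.03,0.0001,0,-0.0172,0.75],[-0.34,-0.41,0.03,0,0.0001,-0.0173,0.75],[-0.29,-0.45,0.03,0.0001,0,-0.0172,0.75],[-0.24,-0.48,0.04,0,0.0001,-0.0173,0.75]]]
12 [564.4   2.5 190. ] [180.   -0.  164.3]
```

```bash
python3 -m jog '[[[-0.53,0.05,0.03,0,0,-0.0172,0.75],[-0.53,-0.01,0.03,0,0,-0.0172,0.75],[-0.53,-0.07,0.03,0,0,-0.0172,0.75],[-0.52,-0.12,0.03,0,0,-0.0172,0.75],[-0.5,-0.18,0.03,0,0,-0.0172,0.75],[-0.48,-0.23,0.03,0,0,-0.0173,0.75],[-0.45,-0.28,0.03,0,0,-0.0172,0.75],[-0.42,-0.33,0.03,0,0,-0.0173,0.75],[-0.38,-0.37,0.03,0,0,-0.0172,0.75],[-0.34,-0.41,0.03,0,0,-0.0173,0.75],[-0.29,-0.45,0.03,0,0,-0.0172,0.75],[-0.24,-0.48,0.04,0,0,-0.0173,0.75]]]' && python3 -m jog '[[[0,0,0,0,0,0,0.75],[0,0,0,0,0,0,0.75]]]'
python3 - <<'E'
from h import *
p,d=snap('top','top1'); P=cloud('top',d); snap('scene','scene1')
q=P.reshape(-1,3); hsv=cv2.cvtColor(p,cv2.COLOR_RGB2HSV).reshape(-1,3).astype(int)
def rep(n,m):
    r=cv2.minAreaRect(q[m][:,:2].astype(np.float32)); print(n,m.sum(),np.round(np.median(q[m],0),1),np.round(r[0],1),np.round(r[1],1),round(r[2],1))
near=lambda x,y,w:(abs(q[:,0]-x)<w)&(abs(q[:,1]-y)<w)
rep('green',near(537,320,45)&(q[:,2]>70)&(q[:,2]<95))
rep('tape',near(411,319,65)&(q[:,2]>38)&(q[:,2]<60))
rep('jar',near(662,322,45)&(q[:,2]>66)&(q[:,2]<90))
s=cv2.imread('pics/scene1.png')[140:290,190:410]; cv2.imwrite('pics/s1.png',cv2.resize(s,(792,540),interpolation=cv2.INTER_CUBIC))
E
```

```text
time: 10.72
tool_pos: [564.4, 1.4, 188.2]
tcp_rot: [180.0, 0.1, 164.5]
ft_force: [0.1, 0.1, -0.2]
finger_gap: 64.2
time: 10.98
tool_pos: [564.2, 2.6, 187.6]
tcp_rot: [180.0, 0.0, 164.2]
ft_force: [0.4, 0.7, -0.7]
finger_gap: 64.2
green 374 [535.4 317.8  80.4] [535.2 319.7] [61.2 54.5] 89.2
tape 369 [409.3 319.7  47.9] [411.7 318.1] [96.7 96.2] 30.8
jar 293 [662.  322.1  75. ] [662.3 322.2] [56.2 55.2] 86.3
```

View pics/s1.png

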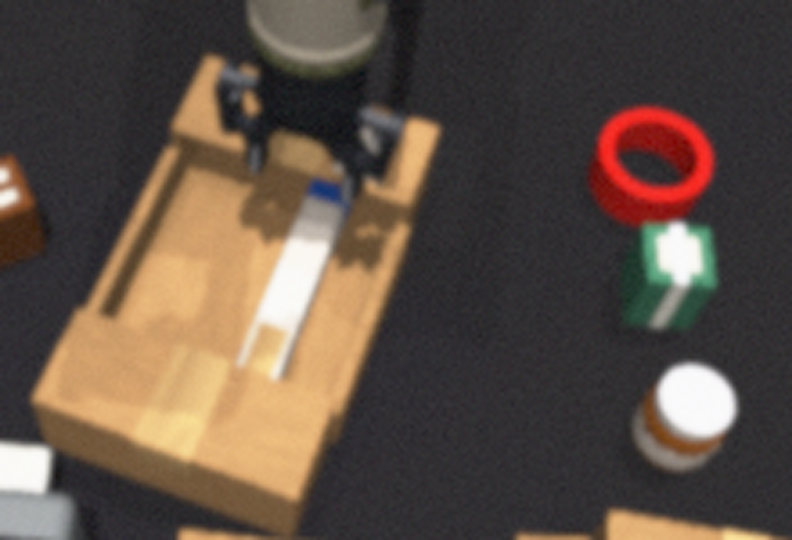

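The scene crop shows the green box standing at (675,275) between the tape (650,165) and the jar (690,415). Measured centre is (535,319), 124 and 127 mm from them. The parcel lies free with its blue end near the fingers at (328,192). Next I grasp it slightly to the blue side of its centre.

Run:
```python
from h import *
a=np.radians(-16.2); ex=np.array([np.cos(a),np.sin(a)]); ey=np.array([-ex[1],ex[0]]); c=np.array([578.6,-37.6])
g=c-40*ex+34.4*ey; print(g)
p,r=plan([([*g,120],down(164.3),3)],0.72)
plan([([*g,9.5],down(164.3),6)],0.72,p,r)
```

```text
[549.78554662   6.59374703]
[[[0.1,0,0.45,0,0,0,0.72],[0.1,-0.01,0.45,0,0,0,0.72],[0.1,0,0.45,0.0001,0.0001,0,0.72]]]
3 [549.6   6.7 119.8] [-180.    -0.   164.3]
[[[0,0,0.37,0,0,0,0.72],[0,0,0.37,0,0,0,0.72],[0,0,0.37,0,0,0,0.72],[0,0,0.37,0,0,0,0.72],[0,0,0.36,0,0,0,0.72],[0,0,0.37,0,0,0,0.72]]]
6 [549.6   6.7   9.3] [-180.    -0.   164.3]
```

```bash
python3 -m jog '[[[0.1,0,0.45,0,0,0,0.72],[0.1,0,0.45,0,0,0,0.72],[0.1,0,0.45,0,0,0,0.72],[0,0,0.5,0,0,0,0.72],[0,0,0.5,0,0,0,0.72],[0,0,0.4,0,0,0,0.72],[0,0,0.3,0,0,0,0.72],[0,0,0.2,0,0,0,0.72],[0,0,0.1,0,0,0,0.72],[0,0,0,0,0,0,0.72],[0,0,0,0,0,0,0.72]]]'
```

```text
time: 12.45
tool_pos: [550.2, 6.3, 20.0]
tcp_rot: [180.0, 0.1, 164.3]
ft_force: [0.7, 0.7, -0.7]
finger_gap: 61.4
```

Clear so far; I go the last 10 mm down and close.

```bash
python3 -m jog '[[[0,0,0.1,0,0,0,0.72],[0,0,0.1,0,0,0,0.72],[0,0,0,0,0,0,0.72],[0,0,0,0,0,0,0.1],[0,0,0,0,0,0,0.1],[0,0,0,0,0,0,0.1],[0,0,0,0,0,0,0.1],[0,0,0,0,0,0,0.1],[0,0,0,0,0,0,0.1],[0,0,0,0,0,0,0.1]]]' 60
python3 - <<'E'
from h import *
p,r=pose(); a=np.radians(-16.2); ex=np.array([np.cos(a),np.sin(a),0])
plan([(p+[0,0,3],r,1),(p+[0,0,3]+35*ex,r,6)],0.1,p,r)
E
```

```text
time: 13.7
tool_pos: [549.9, 6.3, 9.5]
tcp_rot: [180.0, 0.0, 164.3]
ft_force: [0.8, 0.2, 4.3]
finger_gap: 35.7
[[[0,0,-0.06,0,0,0,0.1],[-0.12,0,0,0,0,0,0.1],[-0.12,0,0,0,0,0,0.1],[-0.12,0,0,0,0,0,0.1],[-0.11,0,0,0,0,0,0.1],[-0.12,0,0,0,0,0,0.1],[-0.11,-0.01,0,0,0,0,0.1]]]
7 [583.5  -3.6  12.6] [180.    0.  164.3]
```

```bash
python3 -m jog '[[[0,0,-0.06,0,0,0,0.1],[-0.1,0,0,0,0,0,0.1],[-0.15,0,0,0,0,0,0.1],[-0.15,0,0,0,0,0,0.1],[-0.15,0,0,0,0,0,0.1],[-0.1,0,0,0,0,0,0.1],[-0.05,0,0,0,0,0,0.1],[0,0,0,0,0,0,0.1]]]'
python3 - <<'E'
from h import *
p,d=snap('top','top2'); P=cloud('top',d)
p2,d2=snap('scene','scene2')
a=p[115:265,190:350,::-1]; b=p2[140:290,190:330,::-1]
cv2.imwrite('pics/c2.png',np.hstack([cv2.resize(a,(400,375),interpolation=cv2.INTER_CUBIC),cv2.resize(b,(350,375),interpolation=cv2.INTER_CUBIC)]))
A=np.radians(-16.2); ex=np.array([np.cos(A),np.sin(A)]); ey=np.array([-ex[1],ex[0]]); c=np.array([578.6,-37.6])
for n,pp,dd in (('top',p,d),('scene',p2,d2)):
    Q=cloud(n,dd).reshape(-1,3); h=cv2.cvtColor(pp,cv2.COLOR_RGB2HSV).reshape(-1,3).astype(int)
    x=(Q[:,:2]-c)@ex; y=(Q[:,:2]-c)@ey
    m=(abs(x)<175)&(abs(y)<100)&(h[:,0]>100)&(h[:,0]<130)&(h[:,1]>90)&(Q[:,2]<70)
    if m.sum(): print(n,m.sum(),np.round(np.percentile(x[m],[2,50,98])),np.round(np.median(y[m])),np.round(np.percentile(Q[m,2],[2,98])))
E
```

```text
time: 14.7
tool_pos: [583.4, -3.1, 12.2]
tcp_rot: [180.0, -0.0, 164.3]
ft_force: [-0.1, 0.5, -2.8]
finger_gap: 35.0
top 69 [-91. -82. -74.] 33.0 [40. 52.]
```

View pics/c2.png

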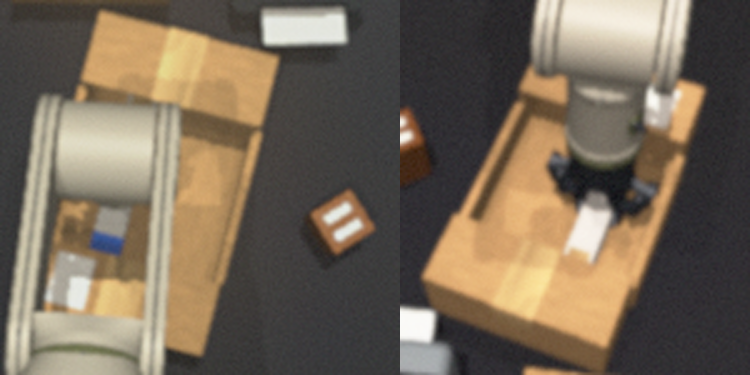

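Both views agree. In the top crop the blue band is at (107,243), carton x = -74 to -91, just at the near flap's edge. I slide a bit more and check that the end face is free.

```bash
python3 -m jog '[[[-0.06,0,0,0,0,0,0.1],[-0.06,0,0,0,0,0,0.1],[-0.06,0,0,0,0,0,0.1],[-0.06,0,0,0,0,0,0.1],[0,0,0,0,0,0,0.1],[0,0,0,0,0,0,0.1]]]'
python3 - <<'E'
from h import *
p,d=snap('top','top3')
A=np.radians(-16.2); ex=np.array([np.cos(A),np.sin(A)]); ey=np.array([-ex[1],ex[0]]); c=np.array([578.6,-37.6])
Q=cloud('top',d).reshape(-1,3); h=cv2.cvtColor(p,cv2.COLOR_RGB2HSV).reshape(-1,3).astype(int)
x=(Q[:,:2]-c)@ex; y=(Q[:,:2]-c)@ey
m=(abs(x)<175)&(abs(y)<100)&(h[:,0]>100)&(h[:,0]<130)&(h[:,1]>90)&(Q[:,2]<70)
print(m.sum(),np.round(np.percentile(x[m],[2,50,98])))
s=(abs(y-33)<6)&(x<-55)&(x>-115)
o=np.argsort(-x[s]); print(np.round(np.c_[x,Q[:,2],h[:,0],h[:,1]][s][o][::4]).astype(int).tolist())
E
```

```text
time: 15.55
tool_pos: [594.8, -6.3, 12.2]
tcp_rot: [-180.0, -0.0, 164.3]
ft_force: [-0.9, 0.5, -2.2]
finger_gap: 35.2
74 [-81. -72. -62.]
[[-56, 48, 22, 25], [-58, 45, 117, 18], [-62, 44, 112, 100], [-65, 49, 111, 142], [-68, 45, 110, 155], [-71, 45, 111, 148], [-75, 44, 110, 155], [-77, 43, 110, 154], [-80, 44, 113, 120], [-83, 5, 130, 40], [-86, 9, 14, 91], [-89, 0, 17, 105], [-92, 5, 17, 103], [-95, 6, 18, 109], [-98, 94, 18, 120], [-101, 92, 17, 115], [-104, 94, 16, 89], [-107, 100, 17, 66], [-110, 92, 18, 64], [-112, 103, 17, 75]]
```

The blue end face is at x = -82, 14 mm clear of the flap at -96.5, and the far end has about 7 mm to the wall. I plan the tilt in the carton's x–z plane.

```bash
cat >> h.py <<'E'
YAW=164.3-180
C0=np.array([578.6,-37.6,0.]); EX=np.array([np.cos(np.radians(-16.2)),np.sin(np.radians(-16.2)),0]); EY=np.array([-EX[1],EX[0],0])
OFF=np.array([-36.,0,-14.8]); LAT=34.2
def tool(cx,cz,th,lat=LAT):
    Rp=R.from_euler('z',YAW,degrees=True)*R.from_euler('y',th,degrees=True)
    return C0+cx*EX+lat*EY+[0,0,cz]+Rp.apply(OFF), Rp*down(180)
def cur():
    p,r=pose(); Rp=r*down(180).inv(); c=p-Rp.apply(OFF)
    b,o=c+Rp.apply([-125,0,0]),c+Rp.apply([125,0,0]); d=c-C0
    print('cx,cy,cz',np.round([d@EX,d@EY,c[2]],1),'blue z',round(b[2],1),'orange z',round(o[2],1),'yaw/pitch',np.round(Rp.as_euler('xyz',degrees=True),1))
E
python3 - <<'E'
from h import *
cur(); p,r=pose()
p,r=plan([(*tool(42,49,10),5),(*tool(40,69,20),5)],0.1)
p,r=plan([(*tool(30,88,28),5)],0.1,p,r)
E
```

```text
cx,cy,cz [42.8 34.9 27. ] blue z 27.1 orange z 27.0 yaw/pitch [ -0.    0.  -15.7]
[[[0.01,0,-0.11,0,0.0056,0,0.1],[0.02,0,-0.11,0,0.0055,0,0.1],[0.02,0,-0.12,0,0.0056,0,0.1],[0.02,-0.01,-0.11,0,0.0055,0,0.1],[0.03,0,-0.11,0,0.0056,0,0.1],[0.03,0,-0.1,0,0.0055,0,0.1],[0.03,0,-0.1,0,0.0056,0,0.1],[0.04,0,-0.1,0,0.0055,0,0.1],[0.04,0,-0.1,0,0.0056,0,0.1],[0.04,0,-0.11,0,0.0055,0,0.1]]]
10 [589.3  -5.3  67.5] [-180.   -20.   164.3]
[[[0.07,0,-0.08,0,0.0045,0,0.1],[0.07,0,-0.08,0,0.0044,0,0.1],[0.08,0,-0.07,0,0.0045,0,0.1],[0.08,0,-0.07,0,0.0044,0,0.1],[0.08,0,-0.07,0,0.0045,0,0.1]]]
5 [579.5  -2.6  92. ] [-180.   -28.   164.3]
```

```bash
python3 -m jog '[[[0.01,0,-0.11,0,0.0056,0,0.1],[0.02,0,-0.11,0,0.0055,0,0.1],[0.02,0,-0.12,0,0.0056,0,0.1],[0.02,-0.01,-0.11,0,0.0055,0,0.1],[0.03,0,-0.11,0,0.0056,0,0.1],[0,0,0,0,0,0,0.1]]]' && python3 -c 'from h import *;cur()' && python3 -m jog '[[[0.03,0,-0.1,0,0.0055,0,0.1],[0.03,0,-0.1,0,0.0056,0,0.1],[0.04,0,-0.1,0,0.0055,0,0.1],[0.04,0,-0.1,0,0.0056,0,0.1],[0.04,0,-0.11,0,0.0055,0,0.1],[0,0,0,0,0,0,0.1]]]' && python3 -c 'from h import *;cur()'
```

```text
time: 16.35
tool_pos: [592.6, -6.2, 40.9]
tcp_rot: [180.0, -9.9, 164.3]
ft_force: [-0.3, -0.4, -1.4]
finger_gap: 35.1
cx,cy,cz [42.7 34.4 49.3] blue z 70.9 orange z 27.7 yaw/pitch [  0.    9.9 -15.7]
time: 17.1
tool_pos: [589.7, -5.5, 67.2]
tcp_rot: [-180.0, -19.9, 164.3]
ft_force: [0.4, 0.1, -2.9]
finger_gap: 35.1
cx,cy,cz [40.6 34.3 68.9] blue z 111.5 orange z 26.3 yaw/pitch [ -0.   19.9 -15.7]
```

```bash
python3 -m jog '[[[0.07,0,-0.08,0,0.0045,0,0.1],[0.07,0,-0.08,0,0.0044,0,0.1],[0.08,0,-0.07,0,0.0045,0,0.1],[0.08,0,-0.07,0,0.0044,0,0.1],[0.08,0,-0.07,0,0.0045,0,0.1],[0,0,0,0,0,0,0.1],[0,0,0,0,0,0,0.1],[0,0,0,0,0,0,0.1]]]'
python3 - <<'E'
from h import *
cur()
p,d=snap('top','top4'); p2,d2=snap('scene','scene4')
a=p[115:265,190:350,::-1]; b=p2[120:290,190:350,::-1]
cv2.imwrite('pics/c4.png',np.hstack([cv2.resize(a,(400,375),interpolation=cv2.INTER_CUBIC),cv2.resize(b,(353,375),interpolation=cv2.INTER_CUBIC)]))
Q=cloud('top',d).reshape(-1,3); h=cv2.cvtColor(p,cv2.COLOR_RGB2HSV).reshape(-1,3).astype(int)
x=(Q-C0)@EX; y=(Q-C0)@EY
m=(abs(x)<175)&(abs(y-34)<30)&(h[:,0]>100)&(h[:,0]<130)&(h[:,1]>90)
print('blue',m.sum(),np.round(np.percentile(x[m],[2,50,98])),np.round(np.percentile(Q[m,2],[2,50,98])))
p0,r=pose(); p0,r=plan([(*tool(-65,138.5,28),8)],0.1)
p0,r=plan([(*tool(-65,195,28),5)],0.1,p0,r)
p0,r=plan([(*tool(0,213,0),8)],0.1,p0,r)
E
```

```text
time: 18.1
tool_pos: [579.5, -2.6, 91.9]
tcp_rot: [-180.0, -28.0, 164.3]
ft_force: [0.1, -0.3, -1.7]
finger_gap: 35.1
cx,cy,cz [29.8 34.2 88.1] blue z 146.8 orange z 29.4 yaw/pitch [ -0.   28.  -15.7]Traceback (most recent call last):
  File "<stdin>", line 9, in <module>
    return _quantile_unchecked(
        a, q, axis, out, overwrite_input, method, keepdims, weights)
    return _ureduce(a,
                    func=_quantile_ureduce_func,
    ...<5 lines>...
                    overwrite_input=overwrite_input,
                    method=method)
    r = func(a, **kwargs)
    result = _quantile(arr,
                       quantiles=q,
    ...<2 lines>...
                       out=out,
                       weights=wgt)
    slices_having_nans = np.isnan(arr[-1, ...])
                                  ~~~^^^^^^^^^
IndexError: index -1 is out of bounds for axis 0 with size 0
```

View pics/c4.png

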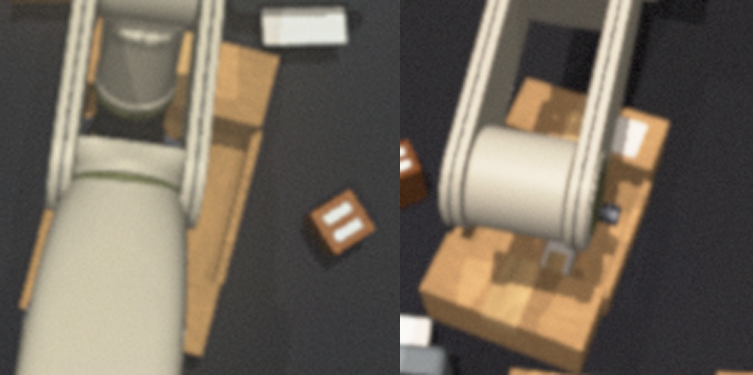

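The arm hides the blue end in both views. The scene crop shows the orange half still passing under the far flap at (558,258), and the gap of 35 mm and low force say it is held and free. I go on, checking the force at each step.

Run:
```python
from h import *
p0,r=plan([(*tool(-65,138.5,28),8)],0.1)
p0,r=plan([(*tool(-65,195,28),5)],0.1,p0,r)
p0,r=plan([(*tool(0,213,0),8)],0.1,p0,r)
```

```text
[[[0.27,0,0,0,0,0,0.1],[0.27,0,0,0,0,0,0.1],[0.27,0,0,0,0,0,0.1],[0.27,0,0,0,0,0,0.1],[0.27,0,0,0,0,0,0.1],[0.27,0.01,0,0,0,0,0.1],[0.26,0,0,0,0,0,0.1],[0.27,0.01,0,0,0,0,0.1]]]
8 [488.4  24.1 142.6] [-180.   -28.   164.3]
[[[0.11,0,-0.2,0,0,0,0.1],[0.1,0,-0.2,0,0,0,0.1],[0.11,0,-0.2,0,0,0,0.1],[0.1,0,-0.2,0,0,0,0.1],[0.11,0,-0.19,0,0,0,0.1]]]
5 [488.3  24.1 198.7] [-180.   -28.   164.3]
[[[-0.15,0,-0.08,0,-0.0097,0,0.1],[-0.16,0,-0.07,0,-0.0097,0,0.1],[-0.16,0,-0.06,0,-0.0097,0,0.1],[-0.16,0,-0.05,0,-0.0097,0,0.1],[-0.16,0,-0.04,0,-0.0097,0,0.1],[-0.17,-0.01,-0.03,0,-0.0098,0,0.1],[-0.17,0,-0.02,0,-0.0097,0,0.1],[-0.17,-0.01,-0.01,0,-0.0098,0,0.1]]]
8 [553.6   4.7 198.3] [-180.     0.   164.3]
```

```bash
python3 -m jog '[[[0.2,0,0,0,0,0,0.1],[0.27,0,0,0,0,0,0.1],[0.27,0,0,0,0,0,0.1],[0.27,0,0,0,0,0,0.1],[0.05,0,0,0,0,0,0.1]]]' && python3 -m jog '[[[0.2,0,0,0,0,0,0.1],[0.27,0,0,0,0,0,0.1],[0.27,0.01,0,0,0,0,0.1],[0.26,0,0,0,0,0,0.1],[0.09,0.01,0,0,0,0,0.1],[0,0,0,0,0,0,0.1]]]' && python3 -c 'from h import *;cur()' && python3 -m jog '[[[0.11,0,-0.2,0,0,0,0.1],[0.1,0,-0.2,0,0,0,0.1],[0.11,0,-0.2,0,0,0,0.1],[0.1,0,-0.2,0,0,0,0.1],[0.11,0,-0.19,0,0,0,0.1],[0,0,0,0,0,0,0.1]]]' && python3 -c 'from h import *;cur()'
```

```text
time: 18.82
tool_pos: [534.1, 10.3, 117.8]
tcp_rot: [180.0, -28.0, 164.3]
ft_force: [0.8, 0.8, -2.1]
finger_gap: 35.1
time: 19.58
tool_pos: [488.5, 24.1, 142.8]
tcp_rot: [180.0, -28.0, 164.3]
ft_force: [0.8, -0.0, -2.3]
finger_gap: 35.3
cx,cy,cz [-65.   34.5 139. ] blue z 197.7 orange z 80.4 yaw/pitch [  0.   28.  -15.7]
time: 20.32
tool_pos: [489.0, 24.0, 199.9]
tcp_rot: [180.0, -27.9, 164.3]
ft_force: [-0.4, 0.7, -1.5]
finger_gap: 35.2
cx,cy,cz [-64.5  34.5 196.1] blue z 254.6 orange z 137.7 yaw/pitch [  0.   27.9 -15.7]
```

```bash
python3 -m jog '[[[-0.15,0,-0.08,0,-0.0097,0,0.1],[-0.16,0,-0.07,0,-0.0097,0,0.1],[-0.16,0,-0.06,0,-0.0097,0,0.1],[-0.16,0,-0.05,0,-0.0097,0,0.1],[-0.16,0,-0.04,0,-0.0097,0,0.1],[-0.17,-0.01,-0.03,0,-0.0098,0,0.1],[-0.17,0,-0.02,0,-0.0097,0,0.1],[-0.17,-0.01,-0.01,0,-0.0098,0,0.1],[0,0,0,0,0,0,0.1],[0,0,0,0,0,0,0.1],[0,0,0,0,0,0,0.1],[0,0,0,0,0,0,0.1]]]'
python3 - <<'E'
from h import *
cur()
p,d=snap('top','top5'); p2,d2=snap('scene','scene5')
a=p[100:265,85:350,::-1]; b=p2[110:290,190:410,::-1]
cv2.imwrite('pics/c5.png',np.hstack([cv2.resize(a,(400,249),interpolation=cv2.INTER_CUBIC)[:249],cv2.resize(b,(304,249),interpolation=cv2.INTER_CUBIC)]))
for n,pp,dd in (('top',p,d),('scene',p2,d2)):
    Q=cloud(n,dd).reshape(-1,3); h=cv2.cvtColor(pp,cv2.COLOR_RGB2HSV).reshape(-1,3).astype(int)
    x=(Q-C0)@EX; y=(Q-C0)@EY
    m=(abs(x)<175)&(abs(y-34)<17)&(Q[:,2]>190)&(Q[:,2]<260)
    for lo in range(-140,150,20):
        k=m&(x>lo)&(x<=lo+20)
        if k.sum()>3: print(n,lo,k.sum(),np.round(np.median(Q[k,2])),np.round(np.median(h[k],0)),'xmax',round(x[k].max()),'xmin',round(x[k].min()))
    if n=='top':
        for nm,X,Y,lo,hi in (('green',535,319,70,95),('tape',411,319,38,60),('jar',662,322,66,90)):
            k=(np.hypot(Q[:,0]-X,Q[:,1]-Y)<60)&(Q[:,2]>lo)&(Q[:,2]<hi)
            if k.sum()>3: print(nm,np.round(cv2.minAreaRect(Q[k][:,:2].astype(np.float32))[0]),np.round(np.median(Q[k,2])))
E
```

```text
time: 21.82
tool_pos: [553.6, 4.6, 198.1]
tcp_rot: [-180.0, -0.0, 164.3]
ft_force: [0.4, 0.2, -0.8]
finger_gap: 35.7
cx,cy,cz [  0.3  33.9 212.9] blue z 213.0 orange z 212.8 yaw/pitch [ -0.    0.  -15.7]
top -140 21 231.0 [112. 114. 144.] xmax -120 xmin -124
top -120 97 231.0 [110. 155. 145.] xmax -100 xmin -120
top -100 97 231.0 [ 21.  26. 152.] xmax -80 xmin -100
top -80 35 232.0 [ 21.  28. 133.] xmax -69 xmin -80
top 40 6 231.0 [ 18.  78. 202.] xmax 60 xmin 57
top 60 95 231.0 [ 18.  98. 215.] xmax 80 xmin 60
top 80 97 231.0 [ 22.  22. 223.] xmax 100 xmin 80
top 100 97 231.0 [ 22. 170. 229.] xmax 119 xmin 100
top 120 36 231.0 [ 21. 167. 226.] xmax 127 xmin 120
green [535. 320.] 81.0
tape [412. 318.] 48.0
jar [662. 323.] 75.0
scene -60 36 228.0 [ 14.  27. 136.] xmax -40 xmin -54
scene -40 81 228.0 [ 15.  25. 176.] xmax -20 xmin -40
scene -20 77 228.0 [ 16.  16. 242.] xmax 0 xmin -20
scene 0 86 228.0 [ 16.  13. 246.] xmax 20 xmin 0
scene 20 85 228.0 [ 17.  35. 238.] xmax 40 xmin 20
scene 40 87 228.0 [ 18. 109. 229.] xmax 60 xmin 40
scene 60 90 229.0 [ 18.  92. 230.] xmax 80 xmin 60
scene 80 94 228.0 [ 16.  16. 244.] xmax 100 xmin 80
scene 100 93 228.0 [ 18. 199. 250.] xmax 120 xmin 100
scene 120 115 218.0 [ 13. 217. 182.] xmax 128 xmin 120
```

View pics/c5.png

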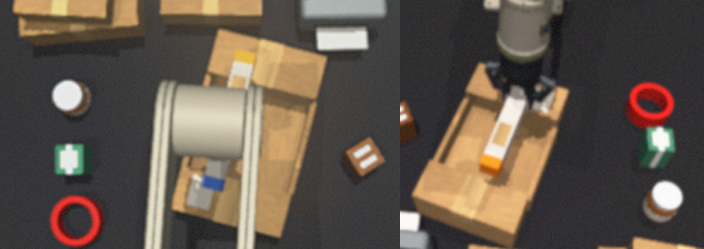

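The parcel is held level over the opening: blue end at (213,184) in the top view, orange at (491,162) in the scene. Its top is at 231 mm along its whole length, and the green box, tape and jar are in place. Handing in.

```bash
python3 -c 'from bench import job; print(job.hand_in())'
```

```text
the job is handed in; nothing more can be done
None
```

The job is done and handed in at about 22 s of the 58 s allowed; the hand-in gave no verdict.

- **Green box:** I stood it on the bench between the tape roll and the jar and let go. The last check put it at (535, 320) mm, about 124 mm from the tape and 127 mm from the jar, on their line within a few mm. Its top is at 81 mm, so it is upright. The brown look-alike was not touched.
- **Long parcel:** I slid it about 47 mm lengthwise until the blue end was clear of its flap. Then I raised that end to 28° and drew it out along its own axis. Force readings stayed under 3 N after it was gripped, so I saw no sign of it pressing on the carton.
- **Final hold:** The parcel is level, with its top face at 231 mm at both ends in the top camera. That leaves about 100 mm of air above the flaps. Its centre is about 34 mm from the opening's centre in plan, and the fingers are closed on it at 35.7 mm.
- **Checks that fell short:**
  - In mid-tilt the arm hid the blue end from both cameras. For that stage I relied on arm pose, finger gap and force.
  - The scene camera read the parcel's top about 3 mm lower than the top camera did.
  - The tape and jar were re-measured and had not moved. The cup, bottle and loose parcel were not, but the arm never went near them.

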